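# Show the weighed stone's tray to the barcode scanner

## Task

The round stone on the balance has been weighed and its tray must now be booked in: slide the balance's glass top fully back to its stop, then lift the tray out by its handle, without letting the stone roll out of its dish. Carry it to the barcode scanner and finish while still holding it there, level and steady in mid-air, its barcode label square to the scanner's window, level with the window and about 10 cm in front of it. Leave the glass top open, do not bump the scanner with the tray, and leave the other things on the bench where they are.

Things in the scene. Friction and masses are not known exactly. Their poses are not given: they have to be found in the camera images.
- balance: White lab balance, fixed. Origin on the bench under the pan's middle; x from keypad front to rear housing, z up. Case x -155 to 245, 206 wide, deck 72 high. Glass draught shield over the pan: clear inside x -79 to 79, y -86 to 86; glass on three sides, rear housing behind (x 80 to 245); runners and walls end 184 above the bench. Pan 126 square, top face 85 above the bench.
- shield_lid (a joint): The shield's sliding glass top, 164 x 172 x 4, in the balance's runners. 0 = shut (over the tray), grows as it slides along the balance's +x over the rear housing; stop, fully open, at 0.150 m. It may start a little open. Stays where left; sliding takes about 1.5 N plus 6 N per m/s.
- lid_grip (a point): Middle of the blue upright grip near the front edge of the glass top: 12 thick along the balance's x, 36 wide along its y, 20 tall (10 above and 10 below this point, which is on the glass); it moves with the top. At joint 0 it is at balance x -68, y 0, 192.5 above the bench.
- tray: Stainless weighing tray, loose, on the balance's pan, turned a little. Origin at the centre of its underside, z up, x towards its label end. 100 (x) x 64 (y), floor 3 thick, lips 10 high at the sides and back; at each end an upright joins a bail handle that runs along x over the middle; 86 tall in all. About 170 g, balanced under the handle.
- tray_grip (a point): Middle of the black handle grip of the tray: a bar 70 long along the tray's x, 10 wide along its y, 18 tall, centred 77 above the tray's underside, centred over the tray. Pinch it across the tray's y from above; 30 N holds it firmly.
- tray_label (a point): Centre of the white label with black bars, 46 wide x 34 tall, upright on the outside of the tray's label end: tray x +50, y 0, 28 above the tray's underside; it faces along the tray's +x.
- tray_dish (a point): Where the stone's centre is when it lies in the middle of the tray's white dish: tray x 0, y 0, 19 above the underside. The dish has a flat floor and a low round rim 36 mm across inside, standing only 3 mm above its floor: the stone rolls about in it and climbs out if the tray is tilted by about 35 degrees or jerked.
- stone: The specimen: smooth round ochre stone, ball of 28 mm diameter, about 20 g, loose in the tray's dish. Origin at its centre.
- scanner: Hands-free barcode scanner on a dark stand, fixed; to the left or right of the balance. Origin on the bench under the stand; foot of 58 radius centred at x +20; it looks along its own -x; z up. Round head 66 across, x -48 to +12, axis 200 above the bench; 233 tall.
- scanner_window (a point): Centre of the scanner's dark red window (52 across): scanner x -50, y 0, 200 above the bench. It looks level along the scanner's -x.
- blockfile: Grey file box of orange tissue blocks, fixed, 130 x 120 x 50, in the other place beside the balance. Origin at the centre of its underside.
- spare_tray: Bystander, loose: a second tray of the same make, empty and with a blank label, on the bench. 100 x 64, 86 tall; origin at the centre of its underside.
- slidebox: Bystander, loose: blue slide box with white lid, 86 x 62, 36 tall; origin under its centre.
- weight: Bystander, loose: steel check weight with knob, 38 across, 67 tall; origin under its centre.
- forceps: Bystander, loose: steel forceps lying flat, about 130 long, 8 high; origin under its middle.
- water: Bystander, loose: clear water bottle with blue cap, 60 across, 160 tall; origin under its centre.
- pencup: Bystander, loose: red cup of pens, 80 across, 150 tall; origin under its centre.
Things that resemble listed ones, but are neither listed nor needed, are in the scene too. What is shaped like the tray but pink or yellow is not meant.

How it is judged:
By the outcome, as a careful person would: the job done as asked, in the order asked, and still so for the second after the job is handed in, while the arm keeps its last pose, push and grip.
It also fails if it takes over 64 s, if anything falls off the work surface, if the arm or the gripper's body presses on something with over 40 N, if the wrist force passes 120 N, or if a joint passes its speed limit or range.

## Robot

A 6-joint arm with a two-finger parallel gripper is mounted at the origin on the work surface. World frame = base frame: x ahead of the robot, y to its left, z up, the work surface at z = 0. Lengths are in mm, angles in degrees, forces in N, time in s.
With the tool pointing down it reaches from about 350 to 850 mm from the base axis. Payload 8.1 kg.
Tool frame: the origin (TCP) lies at the very end of the fingers, on their centre line; the grasp point (between the pads) lies 19 mm behind it (tcp_to_grasp is the distance from the TCP to the grasp point, in mm); z points along the fingers, x is the direction in which the jaws open and shut, and the axes are right-handed (so a half turn about z gives the same grasp; the last joint's range is limited). The gripper opens to 85 mm and grips with 20 to 120 N. Pads are 22 mm wide; open, the fingers measure 114 mm over their backs; the gripper's body (76 mm by 85 mm) begins 54 mm behind the grasp point. The pads swing forward as they close: fully open they stand 13 mm farther back than shut.
Start: joints at [-68.262, 7.471, 85.268, -0, 87.261, -4.893], TCP at [268.966, -536.342, 231.292] pointing down, gripper open.
Joint ranges: [-169.43, 169.43], [-51.17, 129.36], [1.28, 143.12], [-76.62, 256.62], [0, 156.53], [-152.29, 152.29]. Speed limits (degrees/s): [136.94, 136.94, 159.86, 180, 180, 180].

## Interface

Orientations are given as [roll, pitch, yaw] about the fixed x, y, z axes, in that order (R = Rz(yaw) Ry(pitch) Rx(roll)).
In Python, from bench import * gives the robot as it stands. The module is installed in compiled form; this text tells all that it offers.
- The arm moves only by the tool apply_moves, never from a script. Its argument "targets" is text: rows parted by semicolons, each of 7 numbers parted by spaces: the turn, a rotation vector about the tool's x, y, z in rad, then the shift along the tool's x, y, z in cm, then the finger opening in cm, from 0 to 8.54. A call has exactly 5 rows; each row is the pose to reach, as a shift and turn from the pose commanded when the call began, along the tool's axes at that moment; what a row does not reach only later rows make up. A row lasts 1/10 s, in which the tool goes at most 50 mm and 8.59 degrees, less where a joint would pass 70% of its speed; a pose out of reach is approached as far as the arm can. A call with a gripper value outside its range is refused whole. The fingers move at their own pace and stop on an object; "force" is the grip in N (left out, the last holds). Time passes only in rows, so rows that repeat a pose let the fingers close, or fill a call up. It gives the time, the measured TCP pose, the force and the opening at its end, in the units of the state.
- sense(): the state, without advancing time (a new reading comes with each control period).
- snapshot(name): name is "scene" or "side" or "wrist"; returns the picture (384x512x3 uint8, red, green, blue); there is no depth.
- camera_model(name): a dict with "fx", "fy", "cx", "cy" (pixels), "position" and "attitude" of the camera in the world; the wrist camera has in their place "T_tool_cam" (4x4, takes a point from camera to tool coordinates, whose origin is the TCP and whose axes are the tool frame's). Camera axes: x right, y up, looking along -z (the intrinsics and any distortion apply to the point x, -y, -z); pixel columns grow to the right and rows downward; lengths in mm; the calibration is good to about 2 mm. A picture is of the moment at which its call begins: read the wrist's pose just before it. camera_model takes no time and is no camera call.
- hand_in(): hands the job in, once; it reports no verdict.
Trained networks look in the newest picture that a camera, given by its name, has taken for a name from the list of things; names that differ only in an ending like _2 or _b are one class to them, and where a whole thing is asked for, a point or a joint stands for the part that bears it (a point fixed in the world has none). Each returns a list of dicts, best first, with "confidence" (0 to 1); they miss things now and then, are a little off and sometimes report something else, mostly with a low value. They report only what shows in the picture. A call takes as long as a camera call. They do not tell look-alikes from the thing itself.
- recognise(camera, query): "at" ([row, column] in pixels, amid what is visible of it).
- place_of(camera, query): "at" ([row, column] in pixels: a listed point, or the origin of a listed thing).
The state is a dict: "time": time; "joint_pos": joint angles; "qd": joint speeds; "joint_efforts": joint torques, N m; "tool_pos": TCP position; "tcp_rot": TCP orientation; "ft_force": force on the tool from outside, world axes, zero at the start; "wrist_torque": the same for the moment, N m; "finger_gap": finger opening in mm.
Only numpy, scipy, OpenCV 4.12 (cv2) and the standard library are available. Lean on these libraries where they do the work, as an engineer would, in place of code of your own. Each camera call takes 0.05 s, during which the arm holds its last target. There are 200 camera calls.

## Working session

There is one attempt and no reset: what is moved stays moved. The work goes in short steps, Python scripts to look and compute and a tool call to move; the robot and the scene stay as the last step left them, time stands still between calls to the robot, and variables do not carry over. Pictures are saved under pics/ and viewed, about 8 in all and at most 12, crops included, and the job is handed in when it is done.

Besides the shell and the picture viewer there is one more tool, called by a JSON object that holds its "api" and its "payload", one argument or row to a line. apply_moves: Moves the arm, as the interface text tells. Its arguments: {"type":"object","properties":{"targets":{"type":"string"},"force":{"type":"number"}},"required":["targets"]}

```bash
mkdir -p pics; python3 - <<'E'
from bench import *
import cv2
for n in("scene","side"):
    im=snapshot(n); cv2.imwrite(f"pics/{n}1.png",im[:,:,::-1])
    m=camera_model(n); print(n,m)
    for q in("tray","tray_grip","tray_label","lid_grip","balance","scanner","scanner_window","stone","spare_tray","blockfile"):
        print(q,[(list(map(lambda v:round(float(v)),d["at"])),round(d["confidence"],2)) for d in place_of(n,q)[:4]])
import numpy as np
a,b=[cv2.imread(f"pics/{n}1.png") for n in("scene","side")]
cv2.imwrite("pics/both.png",cv2.resize(np.vstack([a,b]),(400*1,600)) if 0 else a)
print(camera_model("wrist")); print(sense())
E
```

```text
scene {'fx': 498.65638161508485, 'fy': 498.65638161508485, 'cx': 255.3027606593753, 'cy': 189.96437710798347, 'position': array([1607.66841975,  -52.39312521, 1192.80735589]), 'attitude': array([46.48189737,  0.93746075, 85.47583074])}
tray [([241, 176], 0.84), ([175, 169], 0.67)]
tray_grip [([157, 169], 0.86), ([224, 176], 0.6), ([204, 167], 0.25)]
tray_label [([229, 186], 0.85), ([164, 173], 0.75)]
lid_grip [([188, 260], 0.61)]
balance []
scanner [([257, 379], 0.76)]
scanner_window [([206, 378], 0.69)]
stone []
spare_tray [([206, 167], 0.95)]
blockfile [([282, 130], 0.93)]
side {'fx': 379.1761005441988, 'fy': 379.1761005441988, 'cx': 249.5248378125297, 'cy': 190.16558714642483, 'position': array([ 335.61029276,  757.70535971, 1048.25238721]), 'attitude': array([ 4.00117741e+01, -1.04154283e-01, -1.70226118e+02])}
tray [([164, 235], 0.78), ([163, 322], 0.64), ([194, 211], 0.59)]
tray_grip [([183, 212], 0.57), ([148, 235], 0.53)]
tray_label [([166, 239], 0.7), ([166, 332], 0.56)]
lid_grip [([180, 221], 0.92)]
balance [([216, 215], 0.8)]
scanner [([304, 146], 0.72)]
scanner_window [([
[... 518 characters left out ...]
,
         1.00000000e+00]])}
{'time': 1.1, 'joint_pos': array([-6.82616676e+01,  7.47161288e+00,  8.52666104e+01,  1.11861732e-03,
        8.72604381e+01, -4.89315790e+00]), 'qd': array([ 0.01861123, -0.08211262, -0.06130776, -0.02583774, -0.07007846,
       -0.08478641]), 'joint_efforts': array([ 8.39179393e-04, -5.69345748e+01, -5.00867629e+01,  1.36574627e-04,
        1.62802175e-03,  3.48744777e-05]), 'tool_pos': array([ 268.98270787, -536.34960715,  231.2989769 ]), 'tcp_rot': array([-1.79999001e+02, -1.42912479e-03, -6.33685631e+01]), 'ft_force': array([-0.49713375,  0.32959371,  0.2121695 ]), 'wrist_torque': array([0.00505469, 0.02648479, 0.00202751]), 'finger_gap': 85.63448088794127}
```

View pics/scene1.png

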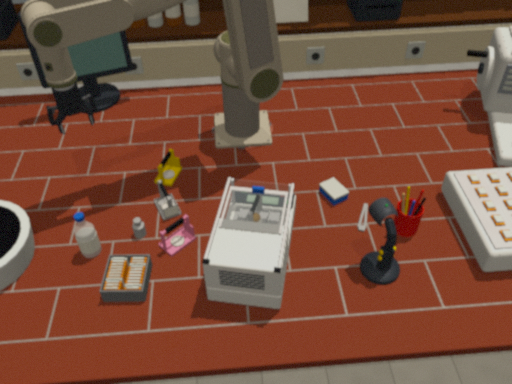

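View pics/side1.png

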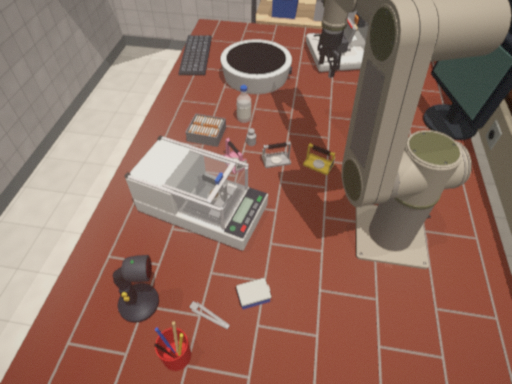

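The scene picture shows the balance at about (245,252) with its keypad facing the robot, the scanner at (379,245), and pink, yellow and spare trays at (180,235), (170,168) and (167,205). In the side picture the tray in the shield is at about (211,190). The candidates for "tray", in scene pixels (row, column), are pink (241,176), yellow (175,169), blank spare (206,167) and the one inside the shield (~210,255). I choose the one in the shield and will check it in a close crop.

```bash
cat > h.py <<'E'
import numpy as np, cv2
from scipy.spatial.transform import Rotation as Ro
from bench import *
def cam(n, s=None):
    m=camera_model(n); K=(m["fx"],m["fy"],m["cx"],m["cy"])
    if n=="wrist":
        s=s or sense(); T=np.eye(4); T[:3,:3]=Ro.from_euler("xyz",s["tcp_rot"],degrees=True).as_matrix(); T[:3,3]=s["tool_pos"]
        C=T@m["T_tool_cam"]; return K,C[:3,:3],C[:3,3]
    return K,Ro.from_euler("xyz",m["attitude"],degrees=True).as_matrix(),np.array(m["position"])
def ray(c,rc):
    K,R,p=c; d=R@np.array([(rc[1]-K[2])/K[0],-(rc[0]-K[3])/K[1],-1.]); return p,d/np.linalg.norm(d)
def plane(c,rc,z):
    p,d=ray(c,rc); return p+d*(z-p[2])/d[2]
def tri(obs):
    A=np.zeros((3,3));b=np.zeros(3)
    for c,rc in obs:
        p,d=ray(c,rc);M=np.eye(3)-np.outer(d,d);A+=M;b+=M@p
    X=np.linalg.solve(A,b); return X,[round(float(np.linalg.norm(np.cross(X-ray(c,rc)[0],ray(c,rc)[1]))),1) for c,rc in obs]
def proj(c,X):
    K,R,p=c; q=R.T@(np.asarray(X,float)-p); return np.array([K[3]-K[1]*q[1]/-q[2],K[2]+K[0]*q[0]/-q[2]])
E
python3 - <<'E'
from h import *
np.set_printoptions(precision=1,suppress=True)
S,D=cam("scene"),cam("side")
print("lidgrip",tri([(S,(188,260)),(D,(180,221))]))
print("bal",plane(D,(216,215),0))
print("win",tri([(S,(206,378)),(D,(268,147))]),plane(S,(206,378),200),plane(D,(268,147),200))
print("scan",plane(S,(257,379),0),plane(D,(304,146),0))
print("traygrip",plane(D,(183,212),162))
a=cv2.imread("pics/scene1.png")[170:310,195:305]; b=cv2.imread("pics/side1.png")[130:250,120:275]
a=cv2.resize(a,(400,509),interpolation=2); b=cv2.resize(b,(390,302),interpolation=2)
o=np.zeros((510,795,3),np.uint8); o[:509,:400]=a; o[:302,402:792]=b
c=cv2.imread("pics/side1.png")[240:325,100:175]; c=cv2.resize(c,(180,204)); o[304:508,402:582]=c
c=cv2.imread("pics/scene1.png")[190:290,350:435]; c=cv2.resize(c,(173,204)); o[304:508,600:773]=c
cv2.imwrite("pics/crop1.png",o)
E
```

```text
lidgrip (array([548. ,  27.5, 193.2]), [1.8, 1.8])
bal [579.7  23.8   0. ]
win (array([662.8, 348.7, 201. ]), [0.7, 0.7]) [661.3 348.6 200. ] [663.5 348.8 200. ]
scan [683.5 376.9   0. ] [704.3 363.3   0. ]
traygrip [579.9  15.6 162. ]
```

View pics/crop1.png

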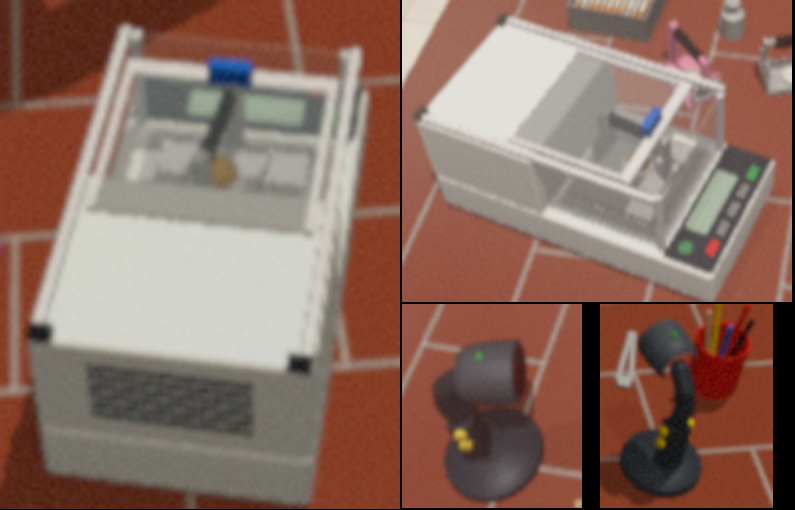

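The crop confirms a stainless tray with a black handle and an ochre stone inside the shield, so this is the wanted one. The blue lid grip is slightly open, and the scanner's window faces the robot's side. Next I work out the yaws from the runner ends and the scanner foot.

```bash
python3 - <<'E'
from h import *
np.set_printoptions(precision=1,suppress=True)
S,D=cam("scene"),cam("side")
P={"rear-":((260.8,206),(138,161.7)),"rear+":((269.6,277.5),(174.5,128)),"front-":((178.3,230.2),(165.8,247.2)),"front+":((184.3,291.3),(209.5,222.5)),
"foot":((266.5,379.4),(302.9,138.3))}
for k,(s,d) in P.items(): print(k,tri([(S,s),(D,d)]),plane(S,s,184 if k!="foot" else 8)[:2],plane(D,d,184 if k!="foot" else 8)[:2])
E
```

```text
rear- (array([ 790.6, -134.3,  178.7]), [3.1, 3.1]) [ 797.7 -131.5] [ 787.  -132.6]
rear+ (array([838.7,  45.8, 182.1]), [2.7, 2.7]) [842.2  47.6] [836.7  44.5]
front- (array([482.7, -57.3, 179.7]), [1.3, 1.3]) [488.9 -56.4] [481.4 -54.9]
front+ (array([523.4, 123.3, 176.6]), [1.9, 1.9]) [533.1 123.3] [521.  126.7]
foot (array([724.5, 366.5,   7.3]), [0.3, 0.3]) [724.9 366. ] [724.3 367. ]
```

```bash
cat > plan.py <<'E'
import sys
from h import *
# python3 plan.py x y z psi grip_cm [step_mm] [step_deg]; tool kept down
def plan(gx,gy,gz,psi,grip,sm=46,sd=8.4):
    s=sense(); p=np.array(s["tool_pos"]); y0=s["tcp_rot"][2]
    g=np.array([gx,gy,gz]); dpsi=(psi-y0+180)%360-180
    n=max(1,int(np.ceil(max(np.linalg.norm(g-p)/sm,abs(dpsi)/sd))))
    n=-(-n//5)*5
    tilt=Ro.from_euler("xyz",s["tcp_rot"],degrees=True)
    print("now",p.round(1),s["tcp_rot"].round(2),"F",np.round(s["ft_force"],1),"gap",round(s["finger_gap"],1),"t",s["time"],"j",np.round(s["joint_pos"],0))
    for c in range(n//5):
        a=np.radians(y0+dpsi*5*c/n); ax=np.array([[np.cos(a),np.sin(a),0],[np.sin(a),-np.cos(a),0],[0,0,-1]])
        rows=[]
        for k in range(1,6):
            d=ax@(g-p)*k/n/10; rows.append(f"0 0 {-np.radians(dpsi)*k/n:.3f} {d[0]:.2f} {d[1]:.2f} {d[2]:.2f} {grip}")
        print("; ".join(rows))
if __name__=="__main__": plan(*map(float,sys.argv[1:]))
E
python3 plan.py 500 35 330 76 0
```

```text
now [ 269.  -536.3  231.3] [-180.     -0.    -63.37] F [-0.5  0.3  0.2] gap 85.6 t 1.1 j [-68.   7.  85.   0.  87.  -5.]
0 0 -0.122 -2.04 -2.31 -0.49 0.0; 0 0 -0.243 -4.07 -4.63 -0.99 0.0; 0 0 -0.365 -6.11 -6.94 -1.48 0.0; 0 0 -0.486 -8.14 -9.25 -1.97 0.0; 0 0 -0.608 -10.18 -11.57 -2.47 0.0
0 0 -0.122 -0.35 -3.06 -0.49 0.0; 0 0 -0.243 -0.70 -6.12 -0.99 0.0; 0 0 -0.365 -1.05 -9.18 -1.48 0.0; 0 0 -0.486 -1.40 -12.25 -1.97 0.0; 0 0 -0.608 -1.75 -15.31 -2.47 0.0
0 0 -0.122 1.46 -2.71 -0.49 0.0; 0 0 -0.243 2.92 -5.42 -0.99 0.0; 0 0 -0.365 4.39 -8.14 -1.48 0.0; 0 0 -0.486 5.85 -10.85 -1.97 0.0; 0 0 -0.608 7.31 -13.56 -2.47 0.0
0 0 -0.122 2.75 -1.39 -0.49 0.0; 0 0 -0.243 5.50 -2.78 -0.99 0.0; 0 0 -0.365 8.25 -4.17 -1.48 0.0; 0 0 -0.486 11.00 -5.56 -1.97 0.0; 0 0 -0.608 13.75 -6.95 -2.47 0.0
```

{"api": "apply_moves", "payload": {
  "targets": "0 0 -0.122 -2.0 -2.3 -0.5 0; 0 0 -0.243 -4.1 -4.6 -1.0 0; 0 0 -0.365 -6.1 -6.9 -1.5 0; 0 0 -0.486 -8.1 -9.3 -2.0 0; 0 0 -0.608 -10.2 -11.6 -2.5 0"
}}

```text
time: 1.6
tool_pos: [327.3, -392.0, 256.5]
tcp_rot: [180.0, -0.0, -28.3]
ft_force: [0.1, 0.6, 0.4]
finger_gap: 12.0
```

{"api": "apply_moves", "payload": {
  "targets": "0 0 -0.122 -0.35 -3.1 -0.5 0; 0 0 -0.243 -0.7 -6.1 -1.0 0; 0 0 -0.365 -1.05 -9.2 -1.5 0; 0 0 -0.486 -1.4 -12.2 -2.0 0; 0 0 -0.608 -1.75 -15.3 -2.5 0"
}}

```text
time: 2.1
tool_pos: [384.9, -249.3, 281.7]
tcp_rot: [180.0, -0.0, 6.6]
ft_force: [0.0, 1.2, 0.1]
finger_gap: 0.2
```

{"api": "apply_moves", "payload": {
  "targets": "0 0 -0.122 1.5 -2.7 -0.5 0; 0 0 -0.243 2.9 -5.4 -1.0 0; 0 0 -0.365 4.4 -8.1 -1.5 0; 0 0 -0.486 5.9 -10.8 -2.0 0; 0 0 -0.608 7.3 -13.6 -2.5 0"
}}

```text
time: 2.6
tool_pos: [442.7, -106.0, 306.7]
tcp_rot: [180.0, -0.0, 41.4]
ft_force: [-0.0, 0.1, 0.1]
finger_gap: 0.0
```

{"api": "apply_moves", "payload": {
  "targets": "0 0 -0.122 2.75 -1.4 -0.5 0; 0 0 -0.243 5.5 -2.8 -1.0 0; 0 0 -0.365 8.25 -4.2 -1.5 0; 0 0 -0.486 11.0 -5.6 -2.0 0; 0 0 -0.608 13.75 -7.0 -2.5 0"
}}

```text
time: 3.1
tool_pos: [500.1, 37.3, 331.7]
tcp_rot: [180.0, -0.0, 76.3]
ft_force: [-0.1, -0.0, -0.6]
finger_gap: -0.1
```

```bash
python3 - <<'E'
from h import *
np.set_printoptions(precision=1,suppress=True)
s=sense(); c=cam("wrist",s); im=snapshot("wrist"); cv2.imwrite("pics/w1.png",im[:,:,::-1])
print(s["tool_pos"],s["tcp_rot"],s["finger_gap"])
Z=dict(lid_grip=192.5,tray_grip=162,tray_label=113,stone=104,tray=85,balance=0)
for q in Z: print(q,[([round(float(v)) for v in d["at"]],round(d["confidence"],2),plane(c,d["at"],Z[q])) for d in place_of("wrist",q)[:3]])
E
```

```text
[500.1  37.3 331.7] [180.   -0.   76.3] -0.05077276055150623
lid_grip [([241, 256], 0.6, array([557.4,  20. , 192.5]))]
tray_grip [([250, 67], 0.82, array([ 536. , -173.1,  162. ]))]
tray_label [([204, 102], 0.69, array([ 509.9, -147.4,  113. ]))]
stone [([225, 255], 0.35, array([579.2,  12.2, 104. ]))]
tray [([228, 91], 0.8, array([ 542.3, -188.4,   85. ])), ([224, 251], 0.56, array([584.3,   6.1,  85. ])), ([131, 24], 0.44, array([ 412.8, -217.3,   85. ]))]
balance []
```

View pics/w1.png

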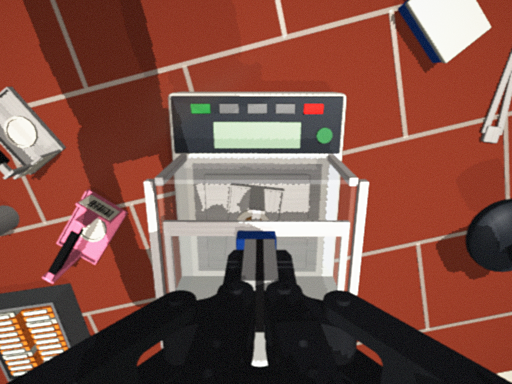

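The wrist picture shows the balance centred (runner ends at (182,153) and (182,362)), the lid bar at row 228 and the blue grip at (240,256). It puts the grip about 45 mm open on the balance axis, which agrees with the triangulation to within 1 cm. I go down in front of the grip with closed fingers.

{"api": "apply_moves", "payload": {
  "targets": "0 0 0 -0.1 0.5 4.0 0; 0 0 0 -0.2 1.0 8.0 0; 0 0 0 -0.2 1.0 11.0 0; 0 0 0 -0.2 1.0 13.0 0; 0 0 0 -0.2 1.0 13.7 0"
}}

```text
time: 3.95
tool_pos: [507.1, 30.7, 191.4]
tcp_rot: [-179.8, 0.1, 75.8]
ft_force: [0.2, -0.4, -0.2]
finger_gap: 0.2
```

{"api": "apply_moves", "payload": {
  "targets": "0 0 0 0 0.6 0 0; 0 0 0 0 1.2 0 0; 0 0 0 0 1.8 0 0; 0 0 0 0 2.4 0 0; 0 0 0 0 3.2 0 0"
}}

```text
time: 4.45
tool_pos: [541.0, 23.7, 195.1]
tcp_rot: [179.9, -0.0, 76.0]
ft_force: [-3.5, 0.3, 0.9]
finger_gap: -0.1
```

{"api": "apply_moves", "payload": {
  "targets": "0 0 0 0 0.8 0 0; 0 0 0 0 1.6 0 0; 0 0 0 0 2.4 0 0; 0 0 0 0 3.2 0 0; 0 0 0 0 4.0 0 0"
}}

```text
time: 4.95
tool_pos: [579.5, 14.1, 194.2]
tcp_rot: [-180.0, -0.0, 76.0]
ft_force: [-0.6, 1.7, 1.4]
finger_gap: 0.2
```

{"api": "apply_moves", "payload": {
  "targets": "0 0 0 0 0.8 0 0; 0 0 0 0 1.6 0 0; 0 0 0 0 2.4 0 0; 0 0 0 0 3.2 0 0; 0 0 0 0 4.0 0 0"
}}

```text
time: 5.45
tool_pos: [618.2, 4.4, 194.2]
tcp_rot: [-180.0, -0.0, 76.0]
ft_force: [-0.8, 2.2, 0.0]
finger_gap: -0.0
```

{"api": "apply_moves", "payload": {
  "targets": "0 0 0 0 0.5 0 0; 0 0 0 0 1.0 0 0; 0 0 0 0 1.4 0 0; 0 0 0 0 1.7 0 0; 0 0 0 0 2.0 0 0"
}}

```text
time: 5.95
tool_pos: [637.2, -0.4, 194.2]
tcp_rot: [-180.0, 0.0, 76.0]
ft_force: [-2.2, 1.2, -0.2]
finger_gap: 0.2
```

{"api": "apply_moves", "payload": {
  "targets": "0 0 0 0 0.1 0 0; 0 0 0 0 0.2 0 0; 0 0 0 0 0.3 0 0; 0 0 0 0 0.4 0 0; 0 0 0 0 0.4 0 0"
}}

```text
time: 6.45
tool_pos: [641.0, -1.5, 194.3]
tcp_rot: [180.0, 0.0, 76.0]
ft_force: [-0.5, 0.8, -1.7]
finger_gap: 0.1
```

{"api": "apply_moves", "payload": {
  "targets": "0 0 0 0 0.15 0 0; 0 0 0 0 0.3 0 0; 0 0 0 0 0.4 0 0; 0 0 0 0 0.5 0 0; 0 0 0 0 0.5 0 0"
}}

```text
time: 6.95
tool_pos: [646.0, -2.7, 194.3]
tcp_rot: [180.0, 0.0, 76.0]
ft_force: [-1.4, -0.3, -0.8]
finger_gap: 0.4
```

{"api": "apply_moves", "payload": {
  "targets": "0 0 0 0 0.1 0 0; 0 0 0 0 0.2 0 0; 0 0 0 0 0.3 0 0; 0 0 0 0 0.4 0 0; 0 0 0 0 0.4 0 0"
}}

```text
time: 7.45
tool_pos: [649.0, -3.4, 194.3]
tcp_rot: [-179.9, 0.0, 76.0]
ft_force: [-6.5, 0.6, 1.9]
finger_gap: 0.1
```

```bash
python3 - <<'E'
from h import *
np.set_printoptions(precision=1,suppress=True)
o=[]
for n in("scene","side"):
    im=snapshot(n); cv2.imwrite(f"pics/{n}2.png",im[:,:,::-1]); c=cam(n)
    for d in place_of(n,"lid_grip")[:2]: print(n,d["at"],d["confidence"],plane(c,d["at"],192.5))
    X=[578+.9707*82,14.5-.24*82,192.5]; print("expect open",proj(c,X))
print(sense()["tool_pos"],sense()["ft_force"])
a=cv2.imread("pics/scene2.png")[160:310,195:315]; b=cv2.imread("pics/side2.png")[120:250,110:275]
cv2.imwrite("pics/crop2.png",np.hstack([cv2.resize(a,(400,500),interpolation=2),np.vstack([cv2.resize(b,(399,314),interpolation=2),np.zeros((186,399,3),np.uint8)])]))
E
```

```text
scene [214.8, 252.4] 0.82 [654.9  -1.5 192.5]
expect open [215.6 251.1]
side [317.4, 215.1] 0.74 [469.2 439.4 192.5]
side [170.0, 184.9] 0.69 [666.1   3.6 192.5]
expect open [168.3 188.3]
[649.   -3.4 194.3] [-6.4  0.4  2.1]
```

View pics/crop2.png

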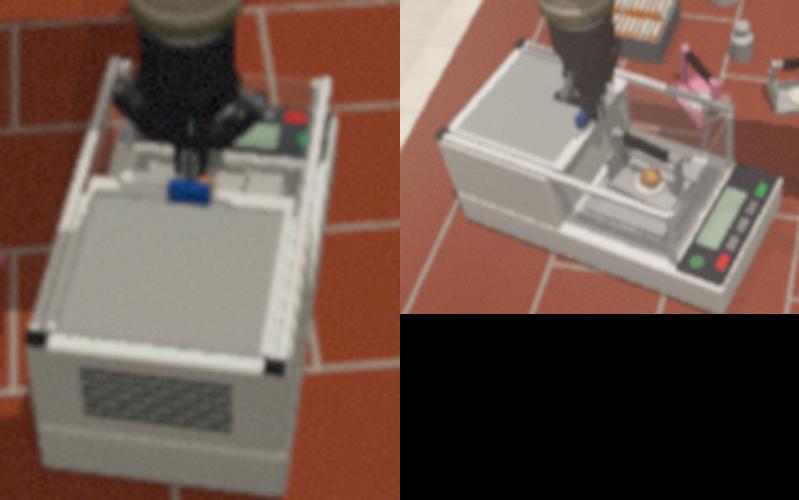

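The pictures show the lid over the rear housing, with the blue grip at its expected open place, and the stone still in its dish. The force rose to 6.5 N, so one more small push will confirm the stop.

{"api": "apply_moves", "payload": {
  "targets": "0 0 0 0 0.1 0 0; 0 0 0 0 0.2 0 0; 0 0 0 0 0.3 0 0; 0 0 0 0 0.3 0 0; 0 0 0 0 0.3 0 0"
}}

```text
time: 8.15
tool_pos: [649.2, -3.4, 194.2]
tcp_rot: [-179.5, 0.0, 76.0]
ft_force: [-22.1, 2.9, 10.5]
finger_gap: -0.0
```

{"api": "apply_moves", "payload": {
  "targets": "0 0 0 0 -1.0 0 0; 0 0 0 0 -3.0 -2 2; 0 0 0 0 -6.0 -6 8.5; 0 0 0 0 -10.5 -9.5 8.5; 0 0 0 0 -14.3 -11.5 8.5"
}}

```text
time: 8.65
tool_pos: [513.7, 30.5, 311.8]
tcp_rot: [179.8, -0.0, 76.0]
ft_force: [-0.5, 0.5, 1.2]
finger_gap: 58.2
```

```bash
python3 - <<'E'
from h import *
np.set_printoptions(precision=1,suppress=True)
s=sense(); c=cam("wrist",s); im=snapshot("wrist"); cv2.imwrite("pics/w2.png",im[:,:,::-1])
print(s["tool_pos"],s["tcp_rot"],s["qd"].round(1),s["finger_gap"])
Z=dict(lid_grip=192.5,tray_grip=162,tray_label=113,tray_dish=104,stone=99,tray=85)
for q in Z: print(q,[([round(float(v)) for v in d["at"]],round(d["confidence"],2),plane(c,d["at"],Z[q])) for d in place_of("wrist",q)[:3]])
cv2.imwrite("pics/w2c.png",cv2.resize(im[130:300,150:370,::-1],(770,595),interpolation=2))
E
```

```text
[513.7  30.5 311.8] [179.8  -0.   76. ] [  9.4 -68.   40.    0.2  27.8   9.2] 58.15123406577474
lid_grip [([345, 259], 0.56, array([668.2,  -8.4, 192.5]))]
tray_grip [([245, 56], 0.87, array([ 534.2, -173.8,  162. ])), ([251, 254], 0.62, array([586.6,   7.5, 162. ]))]
tray_label [([200, 95], 0.85, array([ 511.8, -149. ,  113. ])), ([271, 248], 0.62, array([633.9, -13. , 113. ]))]
tray_dish [([226, 255], 0.97, array([586.5,   7.5, 104. ])), ([231, 82], 0.91, array([ 544.8, -182. ,  104. ]))]
stone [([222, 256], 0.81, array([583.9,   9.5,  99. ]))]
tray [([218, 255], 0.9, array([584.5,   7.7,  85. ])), ([227, 83], 0.83, array([ 546.4, -192.3,   85. ]))]
```

View pics/w2c.png

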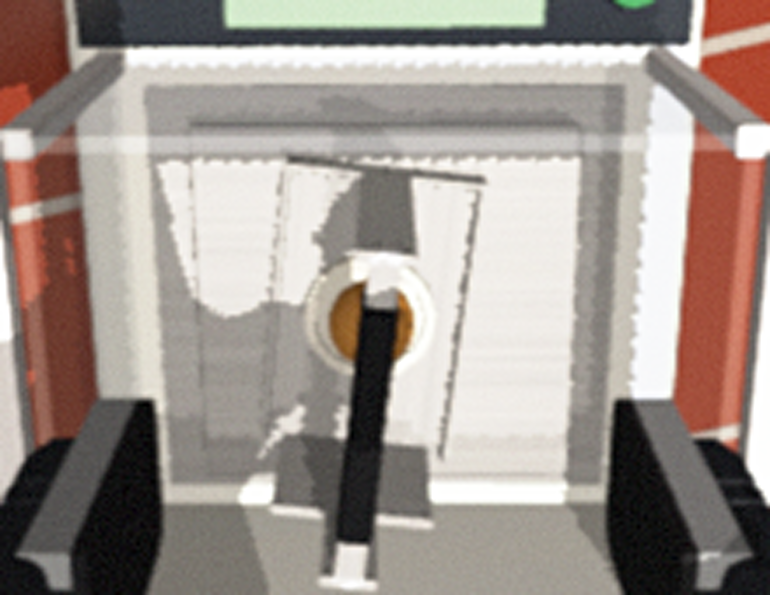

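The crop shows the tray in the open shield: the stone in its dish at crop (320,370), and the handle from (310,382) to (540,356). The wide label plate is at the far end (crop row ~480) and the lip is at the near end. So tray +x points away from the robot.

```bash
python3 - <<'E'
from h import *
np.set_printoptions(precision=1,suppress=True)
s=sense(); c=cam("wrist",s); print(s["tool_pos"],s["tcp_rot"])
P=lambda x,y,z:plane(c,(130+y/3.5,150+x/3.5),z)
def ang(a,b): return a,b,(a+b)/2,np.linalg.norm(a-b),np.degrees(np.arctan2(*(b-a)[1::-1]))
print("handle",*ang(P(382,310,171),P(356,538,171)))
print("backlip",*ang(P(288,158,96),P(485,180,96)))
print("rightlip",*ang(P(482,190,98),P(442,458,98)))
print("labelfoot",*ang(P(275,512,95),P(433,524,95)))
print("pan/housing line",*ang(P(240,500,75),P(600,500,75)))
print("runner fronts",*ang(P(20,135,184),P(755,130,184)))
E
python3 plan.py 586 8 210 69 8.5
```

```text
[514.1  30.1 307.9] [-179.9    0.    76. ]
handle [549.5  21.1 171. ] [611.9  -1.7 171. ] [580.7   9.7 171. ] 66.45291161803372 -20.06926447294702
backlip [523.5  -2.3  96. ] [545.   54.9  96. ] [534.2  26.3  96. ] 61.11677801096594 69.40507040994493
rightlip [547.3  53.3  98. ] [634.5  20.2  98. ] [590.9  36.7  98. ] 93.29674305488739 -20.746153536499826
labelfoot [642.6 -39.7  95. ] [660.   11.3  95. ] [651.3 -14.2  95. ] 53.905155299434355 71.08980304076216
pan/housing line [646.3 -55.6  75. ] [677.3  69.2  75. ] [661.8   6.8  75. ] 128.62863470592706 76.04594567864214
runner fronts [482.2 -47.8 184. ] [521.9 116.2 184. ] [502.   34.2 184. ] 168.77553762235632 76.408732662434
now [514.1  30.1 307.9] [-1.7989e+02  3.0000e-02  7.5950e+01] F [-0.9  0.9 -0.7] gap 85.1 t 9.0 j [ -2.  -7.  92.  -0.  95. -78.]
0 0 0.024 -0.08 1.50 1.96 8.5; 0 0 0.049 -0.16 3.00 3.91 8.5; 0 0 0.073 -0.24 4.51 5.87 8.5; 0 0 0.097 -0.32 6.01 7.83 8.5; 0 0 0.121 -0.40 7.51 9.79 8.5
```

{"api": "apply_moves", "payload": {
  "targets": "0 0 0.022 -0.1 1.5 2.0 8.5; 0 0 0.044 -0.2 3.0 4.0 8.5; 0 0 0.067 -0.3 4.5 6.0 8.5; 0 0 0.09 -0.4 6.0 8.0 8.5; 0 0 0.111 -0.4 7.3 9.8 8.5"
}}

```text
time: 9.5
tool_pos: [584.0, 8.2, 207.7]
tcp_rot: [-179.8, 0.1, 69.5]
ft_force: [0.0, -0.1, -0.1]
finger_gap: 85.5
```

```bash
python3 - <<'E'
from h import *
np.set_printoptions(precision=1,suppress=True)
s=sense(); c=cam("wrist",s); im=snapshot("wrist"); cv2.imwrite("pics/w3.png",im[:,:,::-1])
s=sense();print(s["tool_pos"],s["tcp_rot"],s["finger_gap"])
for q,z in dict(tray_grip=162,tray_dish=104,stone=99,tray=85,tray_label=113).items(): print(q,[([round(float(v)) for v in d["at"]],round(d["confidence"],2),plane(c,d["at"],z)) for d in place_of("wrist",q)[:3]])
E
```

```text
[583.6   7.8 204. ] [-179.6    0.1   69.4] 84.89960293660617
tray_grip [([222, 263], 0.9, array([586. ,   9.7, 162. ]))]
tray_dish [([191, 258], 0.6, array([584. ,   6.6, 104. ]))]
stone [([188, 258], 0.69, array([582.7,   7.6,  99. ]))]
tray [([182, 256], 0.98, array([581.6,   6.4,  85. ])), ([222, 44], 0.93, array([ 552.4, -174.3,   85. ]))]
tray_label [([194, 47], 0.93, array([ 529.2, -138.3,  113. ])), ([259, 258], 0.82, array([633. , -11.1, 113. ]))]
```

View pics/w3.png

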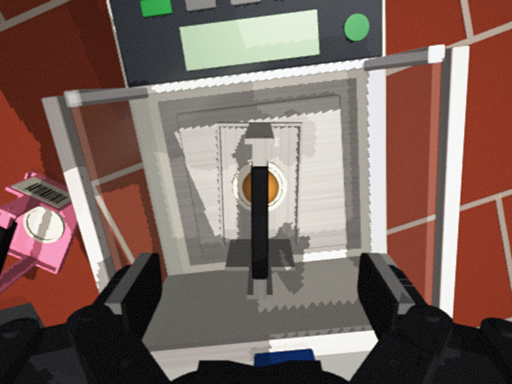

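The handle stands vertical in the picture at column 260, midway between the fingers, and the stone at (185,260) sits in its dish. So it is aligned, and I descend.

{"api": "apply_moves", "payload": {
  "targets": "0 0 0 0 0 1.5 8.5; 0 0 0 0 0.1 3.0 8.5; 0 0 0 0 0.1 4.5 8.5; 0 0 0 0 0.1 5.7 8.5; 0 0 0 0 0.1 6.2 8.5"
}}

```text
time: 10.3
tool_pos: [583.2, 8.6, 146.6]
tcp_rot: [-179.8, 0.1, 69.6]
ft_force: [0.3, 0.2, 0.9]
finger_gap: 85.2
```

{"api": "apply_moves", "payload": {
  "targets": "0 0 0 0 0 0 8.5; 0 0 0 0 0 0 7; 0 0 0 0 0 0 6; 0 0 0 0 0 0 5; 0 0 0 0 0 0 4",
  "force": 35
}}

```text
time: 10.8
tool_pos: [585.0, 8.4, 149.9]
tcp_rot: [179.9, -0.0, 69.6]
ft_force: [-0.3, -0.0, 0.3]
finger_gap: 40.4
```

{"api": "apply_moves", "payload": {
  "targets": "0 0 0 0 0 0.4 3.0; 0 0 0 0 0 0.7 2.4; 0 0 0 0 0 0.7 1.9; 0 0 0 0 0 0.7 1.5; 0 0 0 0 0 0.7 1.2"
}}

```text
time: 11.3
tool_pos: [584.6, 8.5, 142.3]
tcp_rot: [-180.0, 0.0, 69.6]
ft_force: [-0.3, -0.3, -0.1]
finger_gap: 11.6
```

{"api": "apply_moves", "payload": {
  "targets": "0 0 0 0 0 0 1.0; 0 0 0 0 0 0 0.8; 0 0 0 0 0 0 0.5; 0 0 0 0 0 0 0.2; 0 0 0 0 0 0 0",
  "force": 35
}}

```text
time: 11.8
tool_pos: [584.7, 8.3, 142.4]
tcp_rot: [180.0, 0.0, 69.6]
ft_force: [-1.5, -1.6, 1.3]
finger_gap: 9.7
```

```bash
cat > mj.py <<'E'
import sys
from h import *
# min-jerk from current pose to x y z psi in N calls, finger value 0; tool down. frame of each call = commanded at its start
def mj(gx,gy,gz,psi,N,grip=0):
    N=int(N); s=sense(); p=np.array(s["tool_pos"]); y0=s["tcp_rot"][2]; g=np.array([gx,gy,gz]); dp=(psi-y0+180)%360-180
    f=lambda t:10*t**3-15*t**4+6*t**5
    print("now",p.round(1),s["tcp_rot"].round(2),"F",np.round(s["ft_force"],1),"gap",round(s["finger_gap"],1),"t",round(s["time"],2),"j",np.round(s["joint_pos"],0))
    for c in range(N):
        f0=f(c/N); a=np.radians(y0+dp*f0); ax=np.array([[np.cos(a),np.sin(a),0],[np.sin(a),-np.cos(a),0],[0,0,-1]]); r=[]
        for k in range(1,6):
            df=f((5*c+k)/(5*N))-f0; d=ax@(g-p)*df/10
            r.append(f"0 0 {-np.radians(dp)*df:.3f} {d[0]:.2f} {d[1]:.2f} {d[2]:.2f} {grip:g}")
        print("; ".join(r))
if __name__=="__main__": mj(*map(float,sys.argv[1:]))
E
python3 mj.py 584.7 8.3 290 69.6 5
```

```text
now [584.7   8.3 142.4] [1.7999e+02 1.0000e-02 6.9610e+01] F [-1.5 -1.6  1.3] gap 9.7 t 11.8 j [ -4.   8.  94.  -0.  78. -74.]
0 0 0.000 -0.00 0.00 -0.01 0; 0 0 0.000 -0.00 0.00 -0.07 0; 0 0 0.000 -0.00 0.00 -0.21 0; 0 0 0.000 -0.00 0.00 -0.47 0; 0 0 0.000 -0.00 0.00 -0.85 0
0 0 0.000 -0.00 0.00 -0.52 0; 0 0 0.000 -0.00 0.00 -1.18 0; 0 0 0.000 -0.00 0.00 -1.96 0; 0 0 0.000 -0.00 0.00 -2.85 0; 0 0 0.000 -0.00 0.00 -3.83 0
0 0 0.000 -0.00 0.00 -1.05 0; 0 0 0.000 -0.00 0.00 -2.14 0; 0 0 0.000 -0.00 0.00 -3.25 0; 0 0 0.000 -0.00 0.00 -4.34 0; 0 0 0.000 -0.00 0.00 -5.39 0
0 0 0.000 -0.00 0.00 -0.98 0; 0 0 0.000 -0.00 0.00 -1.87 0; 0 0 0.000 -0.00 0.00 -2.65 0; 0 0 0.000 -0.00 0.00 -3.31 0; 0 0 0.000 -0.00 0.00 -3.83 0
0 0 0.000 -0.00 0.00 -0.39 0; 0 0 0.000 -0.00 0.00 -0.64 0; 0 0 0.000 -0.00 0.00 -0.79 0; 0 0 0.000 -0.00 0.00 -0.85 0; 0 0 0.000 -0.00 0.00 -0.85 0
```

{"api": "apply_moves", "payload": {
  "targets": "0 0 0 0 0 -0.02 0; 0 0 0 0 0 -0.1 0; 0 0 0 0 0 -0.25 0; 0 0 0 0 0 -0.5 0; 0 0 0 0 0 -0.85 0",
  "force": 35
}}

```text
time: 12.3
tool_pos: [584.4, 8.6, 150.7]
tcp_rot: [-180.0, 0.0, 69.6]
ft_force: [0.6, -0.5, -2.1]
finger_gap: 9.2
```

{"api": "apply_moves", "payload": {
  "targets": "0 0 0 0 0 -0.5 0; 0 0 0 0 0 -1.2 0; 0 0 0 0 0 -2.0 0; 0 0 0 0 0 -2.85 0; 0 0 0 0 0 -3.8 0"
}}

```text
time: 12.8
tool_pos: [584.7, 8.5, 189.7]
tcp_rot: [180.0, -0.0, 69.6]
ft_force: [-0.7, -0.5, -2.1]
finger_gap: 9.3
```

{"api": "apply_moves", "payload": {
  "targets": "0 0 0 0 0 -1.05 0; 0 0 0 0 0 -2.15 0; 0 0 0 0 0 -3.25 0; 0 0 0 0 0 -4.35 0; 0 0 0 0 0 -5.4 0"
}}

```text
time: 13.3
tool_pos: [584.7, 8.5, 243.9]
tcp_rot: [180.0, -0.0, 69.6]
ft_force: [0.2, 0.8, -1.6]
finger_gap: 9.6
```

{"api": "apply_moves", "payload": {
  "targets": "0 0 0 0 0 -1.0 0; 0 0 0 0 0 -1.9 0; 0 0 0 0 0 -2.65 0; 0 0 0 0 0 -3.3 0; 0 0 0 0 0 -3.85 0"
}}

```text
time: 13.8
tool_pos: [584.6, 8.5, 281.7]
tcp_rot: [-180.0, 0.0, 69.6]
ft_force: [-0.6, -0.6, -2.6]
finger_gap: 9.3
```

{"api": "apply_moves", "payload": {
  "targets": "0 0 0 0 0 -0.4 0; 0 0 0 0 0 -0.65 0; 0 0 0 0 0 -0.8 0; 0 0 0 0 0 -0.85 0; 0 0 0 0 0 -0.85 0"
}}

```text
time: 14.3
tool_pos: [584.6, 8.5, 289.6]
tcp_rot: [-180.0, 0.0, 69.6]
ft_force: [0.1, 1.0, -3.2]
finger_gap: 9.5
```

```bash
python3 - <<'E'
from h import *
np.set_printoptions(precision=1,suppress=True)
c=cam("wrist"); im=snapshot("wrist"); cv2.imwrite("pics/w4.png",im[:,:,::-1])
for q in("stone","tray_dish","tray_label"): print(q,[(d["at"],round(d["confidence"],2)) for d in place_of("wrist",q)[:2]])
E
python3 mj.py 490 290 330 106 6
```

```text
stone [([216.5, 259.8], 0.62)]
tray_dish [([200.7, 76.6], 0.89)]
tray_label [([167.2, 88.2], 0.87)]
now [584.5   8.5 289.5] [-1.7998e+02  1.0000e-02  6.9620e+01] F [-0.2 -0.1 -2.1] gap 9.5 t 14.5 j [ -4.   4.  83.   0.  93. -74.]
0 0 -0.000 0.01 -0.01 -0.00 0; 0 0 -0.002 0.06 -0.05 -0.01 0; 0 0 -0.005 0.20 -0.16 -0.03 0; 0 0 -0.012 0.44 -0.36 -0.08 0; 0 0 -0.023 0.82 -0.66 -0.14 0
0 0 -0.014 0.53 -0.41 -0.09 0; 0 0 -0.033 1.20 -0.93 -0.21 0; 0 0 -0.055 2.03 -1.57 -0.35 0; 0 0 -0.081 3.00 -2.31 -0.52 0; 0 0 -0.111 4.10 -3.16 -0.71 0
0 0 -0.033 1.31 -0.80 -0.21 0; 0 0 -0.068 2.73 -1.66 -0.44 0; 0 0 -0.106 4.23 -2.57 -0.67 0; 0 0 -0.145 5.78 -3.52 -0.92 0; 0 0 -0.184 7.36 -4.48 -1.17 0
0 0 -0.040 1.73 -0.66 -0.25 0; 0 0 -0.078 3.43 -1.30 -0.50 0; 0 0 -0.116 5.07 -1.92 -0.74 0; 0 0 -0.151 6.62 -2.51 -0.96 0; 0 0 -0.184 8.06 -3.05 -1.17 0
0 0 -0.030 1.37 -0.25 -0.19 0; 0 0 -0.056 2.57 -0.46 -0.36 0; 0 0 -0.078 3.60 -0.65 -0.50 0; 0 0 -0.096 4.44 -0.80 -0.61 0; 0 0 -0.111 5.10 -0.92 -0.71 0
0 0 -0.010 0.48 -0.03 -0.07 0; 0 0 -0.017 0.80 -0.05 -0.11 0; 0 0 -0.021 0.97 -0.07 -0.13 0; 0 0 -0.022 1.04 -0.07 -0.14 0; 0 0 -0.023 1.05 -0.07 -0.14 0
```

{"api": "apply_moves", "payload": {
  "targets": "0 0 0 0.01 -0.01 0 0; 0 0 -0.002 0.06 -0.05 -0.01 0; 0 0 -0.005 0.2 -0.16 -0.03 0; 0 0 -0.012 0.44 -0.36 -0.08 0; 0 0 -0.023 0.82 -0.66 -0.14 0"
}}

```text
time: 15.0
tool_pos: [581.2, 18.6, 291.2]
tcp_rot: [-180.0, 0.0, 71.0]
ft_force: [0.5, -0.1, -2.2]
finger_gap: 9.4
```

{"api": "apply_moves", "payload": {
  "targets": "0 0 -0.014 0.53 -0.41 -0.09 0; 0 0 -0.033 1.2 -0.93 -0.21 0; 0 0 -0.055 2.03 -1.57 -0.35 0; 0 0 -0.081 3.0 -2.31 -0.52 0; 0 0 -0.111 4.1 -3.16 -0.71 0"
}}

```text
time: 15.5
tool_pos: [564.4, 68.6, 298.5]
tcp_rot: [-180.0, -0.0, 77.4]
ft_force: [0.5, -0.3, -1.9]
finger_gap: 9.7
```

{"api": "apply_moves", "payload": {
  "targets": "0 0 -0.033 1.31 -0.8 -0.21 0; 0 0 -0.068 2.73 -1.66 -0.44 0; 0 0 -0.106 4.23 -2.57 -0.67 0; 0 0 -0.145 5.78 -3.52 -0.92 0; 0 0 -0.184 7.36 -4.48 -1.17 0"
}}

```text
time: 16.0
tool_pos: [536.6, 150.8, 310.3]
tcp_rot: [180.0, -0.0, 88.0]
ft_force: [-0.2, 0.2, -2.1]
finger_gap: 9.4
```

{"api": "apply_moves", "payload": {
  "targets": "0 0 -0.04 1.73 -0.66 -0.25 0; 0 0 -0.078 3.43 -1.3 -0.5 0; 0 0 -0.116 5.07 -1.92 -0.74 0; 0 0 -0.151 6.62 -2.51 -0.96 0; 0 0 -0.184 8.06 -3.05 -1.17 0"
}}

```text
time: 16.5
tool_pos: [509.2, 232.4, 322.0]
tcp_rot: [180.0, -0.0, 98.6]
ft_force: [-0.4, -0.6, -1.7]
finger_gap: 9.0
```

{"api": "apply_moves", "payload": {
  "targets": "0 0 -0.03 1.37 -0.25 -0.19 0; 0 0 -0.056 2.57 -0.46 -0.36 0; 0 0 -0.078 3.6 -0.65 -0.5 0; 0 0 -0.096 4.44 -0.8 -0.61 0; 0 0 -0.111 5.1 -0.92 -0.71 0"
}}

```text
time: 17.0
tool_pos: [493.2, 280.6, 328.8]
tcp_rot: [-180.0, 0.0, 104.8]
ft_force: [0.3, -1.5, -2.1]
finger_gap: 9.6
```

{"api": "apply_moves", "payload": {
  "targets": "0 0 -0.01 0.48 -0.03 -0.07 0; 0 0 -0.017 0.8 -0.05 -0.11 0; 0 0 -0.021 0.97 -0.07 -0.13 0; 0 0 -0.022 1.04 -0.07 -0.14 0; 0 0 -0.023 1.05 -0.07 -0.14 0"
}}

```text
time: 17.5
tool_pos: [490.1, 289.8, 330.1]
tcp_rot: [-180.0, 0.0, 106.0]
ft_force: [-0.2, 1.2, -2.7]
finger_gap: 9.6
```

```bash
python3 - <<'E'
from h import *
np.set_printoptions(precision=1,suppress=True)
s=sense(); c=cam("wrist",s); im=snapshot("wrist"); cv2.imwrite("pics/w5.png",im[:,:,::-1])
print(s["tool_pos"],s["tcp_rot"],s["finger_gap"])
for q,z in dict(scanner_window=200,scanner=0).items():
  for d in place_of("wrist",q)[:3]: print(q,d["at"],round(d["confidence"],2),plane(c,d["at"],z))
for q in("stone","tray_label"): print(q,[(d["at"],round(d["confidence"],2)) for d in place_of("wrist",q)[:2]])
E
```

```text
[490.1 289.8 330.1] [-180.    0.  106.] 9.55964904695853
scanner_window [357.8, 266.8] 0.62 [664.  348.1 200. ]
scanner [233.2, 366.2] 0.67 [579.8 484.2   0. ]
stone []
tray_label []
```

View pics/w5.png

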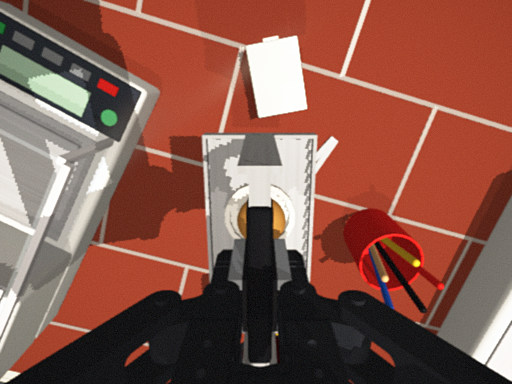

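The picture shows the stone resting in the dish at (220,265), with the tray level under the hand and the pencup clear at (245,385). The window agrees with the earlier triangulation to 1–2 mm. Now I refine the scanner's yaw with a silhouette fit on the first unobstructed pictures.

```bash
cat > fit.py <<'E'
from h import *
from scipy.optimize import minimize
C={n:cam(n) for n in("scene","side")}; BOX={"scene":(190,290,350,410),"side":(240,330,100,170)}; U=4
M={}
for n,(r0,r1,c0,c1) in BOX.items():
    im=cv2.imread(f"pics/{n}1.png")[r0:r1,c0:c1]; im=cv2.resize(im,None,fx=U,fy=U,interpolation=cv2.INTER_CUBIC).astype(int)
    M[n]=((im[...,2]-im[...,0]<30)&(im.max(2)<120)).astype(np.uint8)
t=np.linspace(0,2*np.pi,40)
foot=[np.c_[20+58*np.cos(t),58*np.sin(t),0*t+z] for z in(0,)]+[np.c_[20+54*np.cos(t),54*np.sin(t),0*t+8]]
head=[np.c_[0*t+x,33*np.cos(t),200+33*np.sin(t)] for x in(-48,12)]
stem=[np.array([[x,y,z] for x in(-8,55) for y in(-25,25) for z in(0,190)])]
def mask(n,parts,v):
    r0,r1,c0,c1=BOX[n]; m=np.zeros(M[n].shape,np.uint8); a=np.radians(v[2])
    R=np.array([[np.cos(a),-np.sin(a),0],[np.sin(a),np.cos(a),0],[0,0,1]])
    P=np.array([proj(C[n],R@p+[v[0],v[1],0]) for p in np.vstack(parts)])
    q=np.c_[(P[:,1]-c0+.5)*U-.5,(P[:,0]-r0+.5)*U-.5]
    cv2.fillConvexPoly(m,cv2.convexHull(np.round(q*16).astype(np.int32)),1,shift=4); return m
def cost(v,parts=("f","h")):
    e=0
    for n in C:
        f,h,s=mask(n,foot,v),mask(n,head,v),mask(n,stem,v)
        mm=f|h; ok=(s==0)|(h>0); e+=((mm!=M[n])&ok).sum()
    return e
if __name__=="__main__":
    for v0 in([705,361,16],[700,362,8],[703,358,24]):
        r=minimize(cost,v0,method="Nelder-Mead",options=dict(initial_simplex=np.array([v0]+[np.add(v0,d) for d in([8,0,0],[0,8,0],[0,0,8])]),xatol=.05,fatol=1))
        v=r.x; a=np.radians(v[2]); print(v.round(1),r.fun,"window",(v[0]-50*np.cos(a)).round(1),(v[1]-50*np.sin(a)).round(1))
    o=[]
    for n,(r0,r1,c0,c1) in BOX.items():
        im=cv2.resize(cv2.imread(f"pics/{n}1.png")[r0:r1,c0:c1],None,fx=U,fy=U,interpolation=cv2.INTER_CUBIC)
        for p,col in((foot,(0,255,0)),(head,(0,255,255)),(head[:1],(255,255,0))):
            k,_=cv2.findContours(mask(n,p,v),0,2); cv2.drawContours(im,k,-1,col,1)
        o.append(cv2.copyMakeBorder(im,0,400-im.shape[0],0,0,0)); o.append(cv2.copyMakeBorder(cv2.cvtColor(M[n]*255,8),0,400-im.shape[0],0,0,0)[:, :])
    cv2.imwrite("pics/fit.png",cv2.resize(np.hstack(o),(800,308)))
E
python3 fit.py
```

```text
[708.9 359.   11.8] 8945.0 window 659.9 348.8
[708.8 358.9  12.1] 8986.0 window 659.9 348.4
[708.5 358.6  10.7] 8983.0 window 659.4 349.2
```

View pics/fit.png

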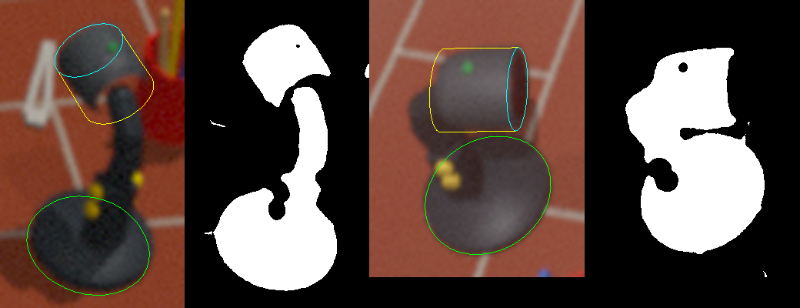

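```bash
python3 - <<'E'
import cv2,numpy as np
a=cv2.imread("pics/scene1.png")[192:232,362:402]; b=cv2.imread("pics/side1.png")[247:287,112:162]
o=[cv2.resize(cv2.convertScaleAbs(x,alpha=1.4),None,fx=8.8,fy=8.8,interpolation=cv2.INTER_CUBIC) for x in(a,b)]
cv2.imwrite("pics/head.png",np.hstack(o))
E
```

```text
(no output)
```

View pics/head.png

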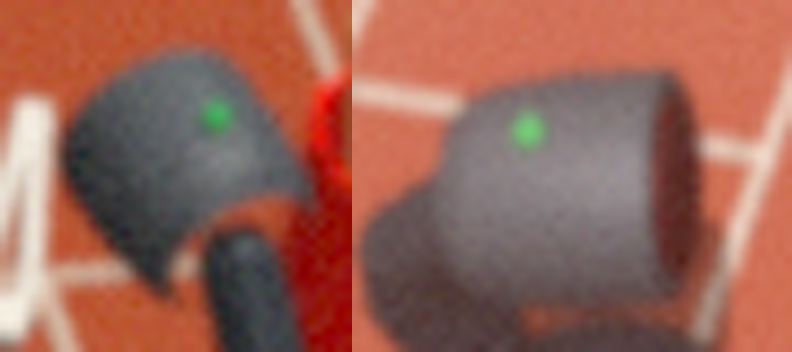

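```bash
python3 - <<'E'
from h import *
S,D=cam("scene"),cam("side")
for c,f,r in((S,(192+110/8.8,362+150/8.8),(192+247/8.8,362+240/8.8)),(D,(247+186/8.8,112+317/8.8),(247+192/8.8,112+133/8.8))):
    a,b=plane(c,f,200),plane(c,r,200); d=b-a; print(a.round(1),b.round(1),np.hypot(*d[:2]).round(1),np.degrees(np.arctan2(d[1],d[0])).round(1))
# silhouette fit per yaw excluding nothing: side only / scene only profile
from fit import *
for v2 in (8,10,12,14,16,18,20):
    a=np.radians(v2); best=min((cost([wx+50*np.cos(a),wy+50*np.sin(a),v2]),wx,wy) for wx in np.arange(655,668,2) for wy in np.arange(344,354,2)); print(v2,best)
E
```

```text
[655.8 353.  200. ] [716.5 365.1 200. ] 61.9 11.3
[660.9 348.7 200. ] [711.5 359.4 200. ] 51.7 11.9
8 (np.int64(9160), np.int64(659), np.int64(352))
10 (np.int64(9051), np.int64(661), np.int64(350))
12 (np.int64(9080), np.int64(659), np.int64(350))
14 (np.int64(9074), np.int64(659), np.int64(348))
16 (np.int64(9176), np.int64(659), np.int64(346))
18 (np.int64(9364), np.int64(659), np.int64(344))
20 (np.int64(9565), np.int64(659), np.int64(344))
```

The cylinder edges give 11.3° and 11.9° and the silhouette fit gives 10–14°. The foot centre gave 16°, the coarser of the measures, so I take 12.5° with the window at (661,349).

```bash
python3 mj.py 515 316 229.4 102.5 4
```

```text
now [490.1 289.8 330.2] [-180.      0.    106.03] F [ 0.5  0.3 -2.1] gap 9.6 t 17.75 j [ 25.   2.  81.  -0.  97. -81.]
0 0 0.000 0.00 0.00 0.01 0; 0 0 0.001 0.02 0.03 0.09 0; 0 0 0.002 0.05 0.08 0.27 0; 0 0 0.004 0.11 0.18 0.58 0; 0 0 0.006 0.19 0.32 1.04 0
0 0 0.004 0.11 0.19 0.60 0; 0 0 0.008 0.24 0.41 1.33 0; 0 0 0.013 0.40 0.66 2.16 0; 0 0 0.019 0.56 0.94 3.06 0; 0 0 0.024 0.73 1.23 4.00 0
0 0 0.006 0.18 0.29 0.94 0; 0 0 0.011 0.35 0.56 1.84 0; 0 0 0.016 0.51 0.81 2.67 0; 0 0 0.021 0.65 1.03 3.40 0; 0 0 0.024 0.76 1.21 4.00 0
0 0 0.003 0.09 0.14 0.46 0; 0 0 0.005 0.15 0.23 0.78 0; 0 0 0.006 0.19 0.29 0.96 0; 0 0 0.006 0.20 0.31 1.03 0; 0 0 0.006 0.21 0.31 1.04 0
```

{"api": "apply_moves", "payload": {
  "targets": "0 0 0 0 0 0.01 0; 0 0 0.001 0.02 0.03 0.09 0; 0 0 0.002 0.05 0.08 0.27 0; 0 0 0.004 0.11 0.18 0.58 0; 0 0 0.006 0.19 0.32 1.04 0"
}}

```text
time: 18.25
tool_pos: [492.7, 292.8, 319.6]
tcp_rot: [180.0, -0.0, 105.7]
ft_force: [0.6, -0.7, -2.8]
finger_gap: 9.4
```

{"api": "apply_moves", "payload": {
  "targets": "0 0 0.004 0.11 0.19 0.6 0; 0 0 0.008 0.24 0.41 1.33 0; 0 0 0.013 0.4 0.66 2.16 0; 0 0 0.019 0.56 0.94 3.06 0; 0 0 0.024 0.73 1.23 4.0 0"
}}

```text
time: 18.75
tool_pos: [502.5, 303.2, 278.8]
tcp_rot: [-180.0, 0.0, 104.3]
ft_force: [-0.4, -0.7, -2.1]
finger_gap: 9.6
```

{"api": "apply_moves", "payload": {
  "targets": "0 0 0.006 0.18 0.29 0.94 0; 0 0 0.011 0.35 0.56 1.84 0; 0 0 0.016 0.51 0.81 2.67 0; 0 0 0.021 0.65 1.03 3.4 0; 0 0 0.024 0.76 1.21 4.0 0"
}}

```text
time: 19.25
tool_pos: [512.3, 313.5, 239.0]
tcp_rot: [-180.0, 0.0, 102.9]
ft_force: [0.3, -0.2, -1.8]
finger_gap: 9.3
```

{"api": "apply_moves", "payload": {
  "targets": "0 0 0.003 0.09 0.14 0.46 0; 0 0 0.005 0.15 0.23 0.78 0; 0 0 0.006 0.19 0.29 0.96 0; 0 0 0.006 0.2 0.31 1.03 0; 0 0 0.006 0.21 0.31 1.04 0"
}}

```text
time: 19.75
tool_pos: [514.9, 316.2, 229.6]
tcp_rot: [180.0, -0.0, 102.6]
ft_force: [0.5, -0.2, -2.8]
finger_gap: 9.6
```

```bash
python3 - <<'E'
from h import *
np.set_printoptions(precision=1,suppress=True)
s=sense(); print(s["tool_pos"],s["tcp_rot"],s["finger_gap"],s["time"])
B=dict(scene=(165,315,280,450),side=(190,340,80,250)); L=[]
a=np.radians(12.5); lab=[515+50*np.cos(a),316+50*np.sin(a),200]
obs={}
for n in B:
    im=snapshot(n); cv2.imwrite(f"pics/{n}3.png",im[:,:,::-1]); c=cam(n)
    print(n,"expected label",proj(c,lab),"window",proj(c,[661,348.7,200]))
    for q in("tray_label","tray_grip","scanner_window","lid_grip","stone"):
        for d in place_of(n,q)[:3]: print(" ",q,d["at"],round(d["confidence"],2))
    r0,r1,c0,c1=B[n]; L.append(cv2.resize(im[r0:r1,c0:c1,::-1],(399,352),interpolation=2))
cv2.imwrite("pics/fin.png",np.hstack(L))
E
```

```text
[514.9 316.2 229.6] [180.   -0.  102.6] 9.567513791558001 19.75
scene expected label [182.8 362.1] window [205.9 378. ]
  tray_label [165.2, 171.4] 0.85
  tray_label [228.6, 189.6] 0.64
  tray_label [180.7, 362.3] 0.57
  tray_grip [224.2, 174.8] 0.87
  tray_grip [160.9, 356.8] 0.76
  scanner_window [204.1, 377.9] 0.76
  lid_grip [215.2, 249.7] 0.61
  lid_grip [228.6, 406.4] 0.35
  stone [169.7, 353.5] 0.5
side expected label [266.3 188.2] window [268.1 148. ]
  tray_label [265.9, 189.0] 0.73
  tray_label [164.6, 332.5] 0.67
  tray_grip [254.6, 207.1] 0.76
  tray_grip [149.8, 321.2] 0.6
  scanner_window [266.9, 147.2] 0.77
  lid_grip [315.6, 216.9] 0.26
  stone [267.8, 210.2] 0.66
```

View pics/fin.png

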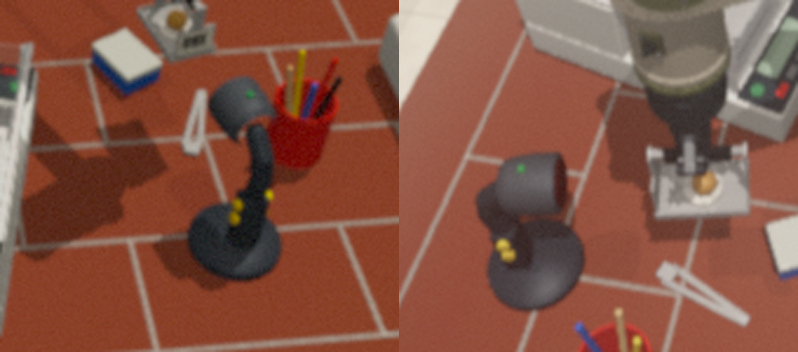

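The stone is in the dish (right panel (183,705)), and the label faces the window at the same height. Label and window lie within about 2 px of the expected places, and the lid grip is still at its open place. I let it settle and hand in.

{"api": "apply_moves", "payload": {
  "targets": "0 0 0 0 0 0 0; 0 0 0 0 0 0 0; 0 0 0 0 0 0 0; 0 0 0 0 0 0 0; 0 0 0 0 0 0 0"
}}

```text
time: 20.85
tool_pos: [514.8, 316.1, 229.4]
tcp_rot: [-180.0, 0.0, 102.6]
ft_force: [0.5, 0.5, -1.6]
finger_gap: 9.6
```

```bash
python3 -c "
from bench import *
s=sense();print(s['tool_pos'],s['tcp_rot'],s['qd'].round(2),s['finger_gap'],s['time']);print(hand_in())"
```

```text
[514.81812991 316.13445465 229.40293271] [-1.79999651e+02  7.99134614e-04  1.02616341e+02] [ 0.04 -0.04 -0.04 -0.02 -0.01  0.07] 9.56920723918986 20.85
the job is handed in; nothing more can be done
None
```

I slid the glass top back to its stop, lifted the tray out by its handle and carried it to the scanner. I handed the job in at 20.9 s with the tray still held there.

- **Glass top:** the push force rose from about 2 N to 22 N with no further travel, so it reached its stop. The last scene picture still showed its grip at the open place; the side camera gave no good reading of it then.
- **Stone and tray:** the stone was in its dish in the last pictures. The arm was steady at hand-in, with the tool pointing straight down and the fingers 9.6 mm apart on the handle, held at 35 N.
- **Label:** it is about 10 cm in front of the window and level with it. The networks put the label and window within about 2 pixels of where I expected them.
- **Disagreement:** my measures of the scanner's direction differed. The head's edges and a silhouette fit gave about 11–12°, and the centre of its foot gave about 16°. I used 12.5°, so the label could be off square by a few degrees.
- **Other things on the bench:** nothing was touched on purpose, and the forces read at the end of each move gave no sign of a bump.

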